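Arm the probe current at the guarded switch

ROBOT

A 6-joint arm with a two-finger parallel gripper is mounted at the origin on the work surface. World frame = base frame: x ahead of the robot, y to its left, z up, the work surface at z = 0. Lengths are in m, angles in rad, forces in N, time in s.
With the tool pointing down it reaches from about 0.275 to 0.75 m from the base axis. Payload 10.2 kg.
Tool frame: the origin (TCP) lies on the centre line of the jaws, within the pads' length; the fingertips stand 17 mm ahead of it and the grasp point (between the pads) lies 2 mm behind it; z points along the fingers, y is the line along which they close (so a half turn about z gives the same grasp; the last joint's range is limited). The gripper opens to 88 mm and grips with 3 to 60 N. Pads are 18 mm wide; open, the fingers measure 123 mm over their backs; the gripper's body (75 mm by 187 mm) begins 45 mm behind the grasp point.
Start: joints at [1.093, 0.313, 1.498, -0, 1.331, -0.223], TCP at [0.132, 0.508, 0.256] pointing down, gripper open.
Joint ranges: [-2.94, 2.94], [-0.97, 2.17], [0.19, 2.56], [-1.23, 4.37], [0.02, 3.11], [-2.88, 2.88]. Speed limits (rad/s): [2.39, 2.39, 3.01, 3.14, 3.14, 3.14].

INTERFACE

Orientations are given as a rotation vector (axis times angle).
In Python, from workcell import * gives the robot as it stands.
- The arm moves only by the shell command python3 -m crank 'ROWS'. ROWS is JSON, a list of rows, each an object of numbers: "claw": the closure, from 0 (fully open) to 1 (shut); "x", "y", "z": the shift along the tool's x, y, z in units of 0.3 m (1.0 is 0.3 m); "rx", "ry", "rz": the turn, a rotation vector about the tool's x, y, z in units of 360 degrees (1.0 is 360 degrees). In form: [{"claw": .., "x": .., "y": .., "z": .., "rx": .., "ry": .., "rz": ..}, ...]. A call has 1 to 8 rows; each row shifts and turns the commanded pose from where the row before left it, along the tool's axes as they then stand; what a row does not reach is not made up. A row lasts 1/12 s, in which the tool goes at most 41.7 mm and 7.16 degrees, less where a joint would pass 70% of its speed; a pose out of reach is approached as far as the arm can. A call with a number of a shift or a turn outside -1 to 1 is refused whole. A call with a gripper value outside its range is refused whole. The fingers move at their own pace and stop on an object; the grip force is fixed at half the most. Time passes only in rows, so rows that do not move let the fingers close. It gives the time, the measured TCP pose, the force, the opening and the grip force at its end, in the units of the state.
- sense(): the state, without advancing time (a new reading comes with each control period).
- capture(name): name is "scene" or "top" or "wrist"; returns (picture, depth): 400x640x3 uint8, red, green, blue; 400x640 float32, m along the optical axis (not along the pixel's ray), 0 where there is no reading.
- camera_model(name): a dict with "intrinsics" (3x3 intrinsics, pixels), "world_from_camera" (4x4, takes a point from camera to world coordinates); the wrist camera has in their place "tool_from_camera" (4x4, takes a point from camera to tool coordinates, whose origin is the TCP and whose axes are the flange's). Camera axes: x right, y down, z forward; pixel columns grow to the right and rows downward; lengths in m; the calibration is good to about 2 mm. The wrist camera is an equidistant fisheye: a pixel r from the principal point sees the ray r / f radians off the axis. A picture is of the moment at which its call begins: read the wrist's pose just before it. camera_model takes no time and is no camera call.
- close_job(): hands the job in; it is judged then, once.
The state is a dict: "t": time; "joints": joint angles; "joint_velocities": joint speeds; "tau": joint torques, N m; "position": TCP position; "tool_rot": TCP orientation; "ft_force": force on the tool from outside, world axes, zero at the start; "moment": the same for the moment, N m; "width": finger opening in m; "grasp_force": force on a finger pad.
Only numpy, scipy, OpenCV 4.12 (cv2) and the standard library are available. Lean on these libraries where they do the work, as an engineer would, in place of code of your own. Each camera call takes 0.05 s, during which the arm holds its last target. There are 200 camera calls.

TASK

Switch on the probe current at the sloping switch console that has the big hooded cover with the T-handle: swing that cover all the way up, flip the toggle lever beneath it fully over to its upper side (away from you), then lower the cover gently until it is fully shut over the lever. Leave the other console's short cover shut and do not disturb the things lying on the bench.

Things in the scene. Friction and masses are not known exactly. Their poses are not given: they have to be found in the camera images.
- console: grey sloping switch console with the big hooded cover, fixed, 260 mm deep (x), 150 wide (y), 165 high, in either of two places. Origin: centre of its underside; z up, x level, to its back. The flat front panel slopes up at 40 deg from the low front (-x) to a ridge at x 30, z 165 mm; in these axes its outward normal is (-0.643, 0, 0.766), downslope is (-0.766, 0, -0.643).
- hinge (a point): middle of the cover's hinge line, on the panel's ridge (console x 30, y 0, z 165 mm); the line runs along the console's y. Same axes as the console. Behind the ridge is a level deck; the panel runs 220 mm downslope from it. The cover is a bare aluminium hood, open towards the panel, 115 mm long downslope from the hinge, 85 wide, 68 high off the panel, walls 4 mm.
- cover (a joint): opening angle of the big cover, rad: 0 shut, 1.60 at its upper stop, where it stands square to the panel and so juts out over the lever, towards the robot. May start ajar by up to 0.15. Closed by walls on all four sides. Stiff hinge (0.16 N m): the cover (about 130 g) stays where it is left; 1 to 2 N at the handle moves it.
- handle (a point): centre of the cover's T-handle: black round bar, 24 mm in diameter, 36 mm long, parallel to the hinge: its flat ends face along the console's y (grasp 36 mm across the ends, the bar may turn between the fingers). It turns with the cover: shut, it is 160 mm downslope of the hinge and 56 mm off the panel. A stem 14 mm wide, 12 thick joins it to the hood's front wall, 45 mm from the bar's centre.
- lever (a joint): angle of the toggle lever beneath the big cover, rad: 0 off (leaning downslope, towards the robot, 0.42 from the panel's normal), 0.84 on (leaning 0.42 upslope, towards the hinge). It may start anywhere from 0 to 0.12. Stiff (about 0.12 N m, about 2.5 N near the tip) and stays where it is left.
- pivot (a point): the lever's pivot, on the panel 70 mm downslope of the hinge, at the console's y = 0. The point has the console's axes.
- lever_tip (a point): end of the toggle lever, 60 mm from its pivot: a steel stick 11 mm in diameter with a black round head 20 mm in diameter over the last 24 mm. It swings in the plane square to the hinge.
- short_cover (a joint): opening angle of the short aluminium cover (80 mm long, 60 wide, 34 high, no handle) on the other console, rad: 0 shut; to be left alone
- console2: the other console, same body and axes as the first, with the short cover; in the other place; not to be used
- pcb: loose green circuit board 70 x 50 x 7 mm lying flat on the bench in front of the consoles; leave alone. Origin at its underside
- marker: loose white marker pen 125 mm long, 18 mm thick, lying between the consoles; leave alone. Origin at its underside
- scale: loose steel rule 150 x 30 x 4 mm lying in front of the consoles; leave alone. Origin at its underside
- dish: loose shallow glass dish 90 mm across, 18 high, between the consoles; leave alone. Origin at its underside
- ipa: loose white bottle 60 mm across, 130 high, between and behind the consoles; leave alone. Origin at its underside
- wafer_box: loose white divided wafer box 130 x 130 x 50 mm to the left; leave alone. Origin at its underside
- ref_weight: loose steel cylinder 44 mm across, 50 high, to the right; leave alone. Origin at its underside

How it is judged:
By the outcome, as a careful person would: the job done as asked, in the order asked, and still so for the second after the job is handed in, with the robot touching nothing.
It also fails if it takes over 69 s, if anything falls off the work surface, if the arm or the gripper's body presses on something with over 40 N, if the wrist force passes 120 N, or if a joint passes its speed limit or range.

## Working session

There is one attempt and no reset: what is moved stays moved. The work goes in short steps, Python scripts to look and compute and a shell command to move; the robot and the scene stay as the last step left them, time stands still between calls to the robot, and variables do not carry over. Pictures are saved under pics/ and viewed, at most 10 in all, crops included, and the job is handed in when it is done.

```bash
mkdir -p pics; ls
python3 - <<'E'
from workcell import *
import cv2,numpy as np
for n in ("scene","top"):
    p,d=capture(n); cv2.imwrite(f"pics/{n}1.png",p[:,:,::-1]); np.save(f"pics/{n}1.npy",d)
    print(n,camera_model(n))
print(camera_model("wrist")); print(sense())
E
```

```text
pics
scene {'intrinsics': array([[436.45220484,   0.        , 319.25224019],
       [  0.        , 436.45220484, 196.62851236],
       [  0.        ,   0.        ,   1.        ]]), 'world_from_camera': array([[ 0.65246876,  0.517569  , -0.55354029,  1.18709227],
       [ 0.75766783, -0.43110722,  0.48998575, -0.54479345],
       [ 0.01496622, -0.73910006, -0.67342937,  0.93482416],
       [ 0.        ,  0.        ,  0.        ,  1.        ]])}
top {'intrinsics': array([[458.00121857,   0.        , 311.70367421],
       [  0.        , 458.00121857, 202.51679393],
       [  0.        ,   0.        ,   1.        ]]), 'world_from_camera': array([[-0.01646018, -0.99132904,  0.13036793,  0.35369478],
       [-0.99976792,  0.01450571, -0.01592744,  0.05117903],
       [ 0.01389826, -0.13059984, -0.99133774,  1.48364841],
       [ 0.        ,  0.        ,  0.        ,  1.        ]])}
{'intrinsics': array([[309.70691629,   0.        , 313.77768566],
       [  0.        , 309.70691629, 195.8919434 ],
       [  0.        ,   0.        ,   1.        ]]), 'tool_from_camera': array([[-9.58524895e-
[... 319 characters left out ...]
}
{'t': 0.1, 'joints': array([ 1.09260833e+00,  3.13417461e-01,  1.49829560e+00, -7.12740692e-06,
        1.33104643e+00, -2.23359800e-01]), 'joint_velocities': array([ 5.04545676e-05, -3.11645956e-03, -2.79457074e-03,  9.39473470e-04,
        6.80162197e-04,  1.78553516e-03]), 'tau': array([ 4.23071586e-03, -4.02816117e+01, -2.52647245e+01,  6.96321297e-02,
        3.41367431e-02, -3.00197951e-05]), 'position': array([0.13224554, 0.5078762 , 0.25523098]), 'tool_rot': array([-3.99148191e-01, -3.11573488e+00,  1.72478888e-03]), 'ft_force': array([-0.28938103,  0.08597937, -0.02145171]), 'moment': array([-0.05565212,  0.03302398,  0.00065412]), 'grasp_force': 0.0, 'width': 0.08809168894482212}
```

View pics/scene1.png

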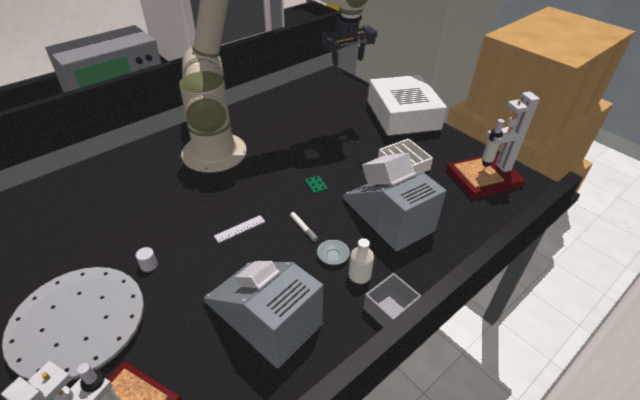

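View pics/top1.png

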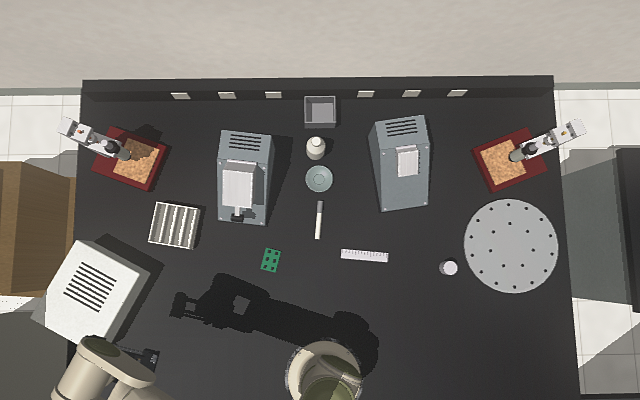

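The big-covered console is the left one, at about (243,177) in the top view with its handle at about (237,212). The short-covered one is at (400,163). Next I'll measure the console deck and the handle from depth.

```bash
cat > h.py <<'E'
import numpy as np,cv2
from workcell import *
def cloud(n,d):
    m=camera_model(n);K=m["intrinsics"];T=m["world_from_camera"]
    v,u=np.indices(d.shape)
    P=np.stack([(u-K[0,2])/K[0,0]*d,(v-K[1,2])/K[1,1]*d,d],-1)
    return P@T[:3,:3].T+T[:3,3]
E
python3 - <<'E'
from h import *
d=np.load("pics/top1.npy");P=cloud("top",d);p=cv2.imread("pics/top1.png")
print("bench z",np.median(P[280:300,400:440,2]))
m=np.zeros(d.shape,bool);m[115:240,205:290]=1
deck=m&(abs(P[...,2]-.165)<.008)&(np.indices(d.shape)[0]<165)
q=P[deck][:,:2].astype(np.float32);print(len(q),"deck z",np.median(P[deck][:,2]),cv2.minAreaRect(q*1000),cv2.boxPoints(cv2.minAreaRect(q*1000)))
# all the console (z>0.015)
a=m&(P[...,2]>.012)&(P[...,2]<.19); r=cv2.minAreaRect(P[a][:,:2].astype(np.float32)*1000);print("all",r,cv2.boxPoints(r))
dark=m&(p.max(2)<60)&(P[...,2]>.03);dark[:195]=0
print("handle dark",dark.sum(),np.median(P[dark],0) ,P[dark].min(0),P[dark].max(0), np.argwhere(dark).mean(0))
# cover top
br=m&(p.min(2)>165)&(P[...,2]>.17)
c=P[br].mean(0);w=np.linalg.svd(P[br]-c,full_matrices=False)[2][2];w*=np.sign(w[2]);print("cover",br.sum(),c,w)
h=p[100:240,200:300];cv2.imwrite("pics/c.png",cv2.resize(h,None,fx=5,fy=4,interpolation=cv2.INTER_CUBIC))
E
```

```text
bench z 0.0014387300328934094
1523 deck z 0.1647894576850908 ((691.068603515625, 227.35092163085938), (150.8656768798828, 104.77360534667969), 83.62842559814453) [[630.63416 158.1977 ]
 [734.7606  146.57034]
 [751.50305 296.50415]
 [647.3766  308.1315 ]]
all ((622.5491943359375, 233.0475616455078), (320.9266052246094, 214.39401245117188), 6.561940670013428) [[450.8869  321.205  ]
 [475.38727 108.2155 ]
 [794.2115  144.89014]
 [769.7111  357.87964]]
handle dark 55 [0.49024007 0.24788728 0.12344643] [0.47998419 0.23533538 0.10811642] [0.50150908 0.27057175 0.13414167] [217.85454545 237.90909091]
cover 877 [0.58270926 0.2405646  0.20412907] [0.03441155 0.98684872 0.15794131]
```

View pics/c.png

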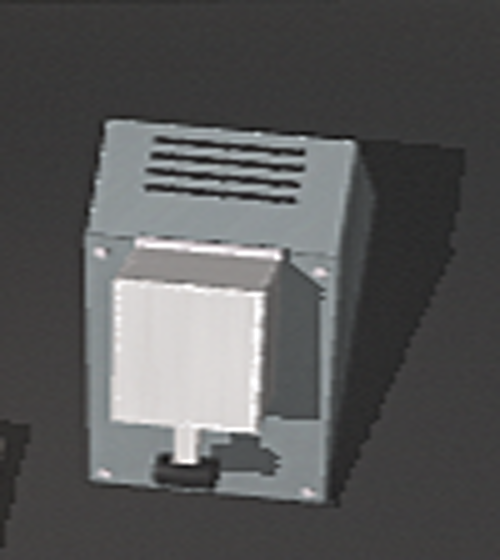

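```bash
cat >> h.py <<'E'
from scipy.spatial.transform import Rotation as R
yaw=np.arctan2(-.1116,.994); O=np.array([.6139,.2360,0.])
Rc=R.from_euler('z',yaw).as_matrix()
dn=Rc@[-.766,0,-.643]; nn=Rc@[-.643,0,.766]
hinge=O+Rc@[.03,0,.165]
Rt=np.c_[dn,Rc[:,1],-nn]   # tool x downslope, z into panel
def hand(phi,r=.1695): return hinge+r*(np.cos(.337+phi)*dn+np.sin(.337+phi)*nn)
def togo(p):
    s=sense();Rn=R.from_rotvec(s["tool_rot"]);rv=(Rn.inv()*R.from_matrix(Rt)).as_rotvec()/(2*np.pi)
    rel=Rt.T@(s["position"]-hinge)
    print("t",round(s["t"],2),"turn",rv.round(4),"shift(target axes)",(Rt.T@(p-s["position"])/.3).round(3),"in now axes",(Rn.inv().apply(p-s["position"])/.3).round(3))
    print(" d,y,n mm",(rel*[1,1,-1]*1000).round(1),"F tool",(Rt.T@s["ft_force"]).round(2),"w",round(s["width"],4),"g",round(s["grasp_force"],1))
E
python3 -c "
from h import *
print(hand(0),hand(.1));togo(hand(.05)+.09*nn)"
```

```text
[0.48613114 0.25034508 0.10507356] [0.48097308 0.25092419 0.12120369]
t 0.1 turn [-0.0081 -0.111  -0.0218] shift(target axes) [-0.659 -0.721  0.872] in now axes [-1.158 -0.562  0.244]
 d,y,n mm [354.8 216.4 415.7] F tool [ 0.24  0.05 -0.17] w 0.0881 g 0.0
```

```bash
python3 -m crank '[{"claw":0,"rx":-0.0012,"ry":-0.0159,"rz":-0.0031},{"claw":0,"rx":-0.0012,"ry":-0.0159,"rz":-0.0031},{"claw":0,"rx":-0.0012,"ry":-0.0159,"rz":-0.0031},{"claw":0,"rx":-0.0012,"ry":-0.0159,"rz":-0.0031},{"claw":0,"rx":-0.0012,"ry":-0.0159,"rz":-0.0031},{"claw":0,"rx":-0.0012,"ry":-0.0159,"rz":-0.0031},{"claw":0,"rx":-0.0012,"ry":-0.0159,"rz":-0.0031},{"claw":0}]'
python3 -m crank '[{"claw":0,"x":-0.06,"y":-0.066,"z":0.07},{"claw":0,"x":-0.06,"y":-0.066,"z":0.07},{"claw":0,"x":-0.06,"y":-0.066,"z":0.07},{"claw":0,"x":-0.06,"y":-0.066,"z":0.07},{"claw":0,"x":-0.06,"y":-0.066,"z":0.07},{"claw":0,"x":-0.06,"y":-0.066,"z":0.07},{"claw":0,"x":-0.06,"y":-0.066,"z":0.07},{"claw":0}]'
python3 -c "
from h import *
togo(hand(.05)+.09*nn)"
```

```text
t 0.1 turn [-0.0081 -0.111  -0.0218] shift(target axes) [-0.659 -0.721  0.872] in now axes [-1.158 -0.562  0.244]
 d,y,n mm [354.8 216.4 415.7] F tool [ 0.24  0.05 -0.17] w 0.0881 g 0.0invalid input at $[0]: expected keys claw, x, y, z, rx, ry, rz
invalid input at $[0]: expected keys claw, x, y, z, rx, ry, rz
```

```bash
python3 -m crank '[{"claw":0,"x":0,"y":0,"z":0,"rx":-0.0012,"ry":-0.0159,"rz":-0.0031},{"claw":0,"x":0,"y":0,"z":0,"rx":-0.0012,"ry":-0.0159,"rz":-0.0031},{"claw":0,"x":0,"y":0,"z":0,"rx":-0.0012,"ry":-0.0159,"rz":-0.0031},{"claw":0,"x":0,"y":0,"z":0,"rx":-0.0012,"ry":-0.0159,"rz":-0.0031},{"claw":0,"x":0,"y":0,"z":0,"rx":-0.0012,"ry":-0.0159,"rz":-0.0031},{"claw":0,"x":0,"y":0,"z":0,"rx":-0.0012,"ry":-0.0159,"rz":-0.0031},{"claw":0,"x":0,"y":0,"z":0,"rx":-0.0012,"ry":-0.0159,"rz":-0.0031}]'
python3 -m crank '[{"claw":0,"x":-0.06,"y":-0.066,"z":0.07,"rx":0,"ry":0,"rz":0},{"claw":0,"x":-0.06,"y":-0.066,"z":0.07,"rx":0,"ry":0,"rz":0},{"claw":0,"x":-0.06,"y":-0.066,"z":0.07,"rx":0,"ry":0,"rz":0},{"claw":0,"x":-0.06,"y":-0.066,"z":0.07,"rx":0,"ry":0,"rz":0},{"claw":0,"x":-0.06,"y":-0.066,"z":0.07,"rx":0,"ry":0,"rz":0},{"claw":0,"x":-0.06,"y":-0.066,"z":0.07,"rx":0,"ry":0,"rz":0},{"claw":0,"x":-0.06,"y":-0.066,"z":0.07,"rx":0,"ry":0,"rz":0},{"claw":0,"x":0,"y":0,"z":0,"rx":0,"ry":0,"rz":0}]'
python3 -c "
from h import *
togo(hand(.05)+.09*nn)"
```

```text
t: 0.68
position: [0.1321, 0.5083, 0.2559]
tool_rot: [0.135, 2.433, -0.045]
ft_force: [-0.1, 0.9, -0.8]
width: 0.0882
grasp_force: 0.0
t: 1.35
position: [0.3093, 0.3455, 0.2233]
tool_rot: [0.143, 2.438, -0.052]
ft_force: [-0.6, -0.4, 0.3]
width: 0.0883
grasp_force: 0.0
t 1.35 turn [-0.0005  0.0003 -0.0007] shift(target axes) [-0.232 -0.25   0.375] in now axes [-0.233 -0.247  0.376]
 d,y,n mm [226.7  74.9 266.5] F tool [ 0.23 -0.45 -0.61] w 0.0883 g 0.0
```

Works as planned. I'll move most of the rest of the way, then look with the wrist camera.

```bash
python3 -m crank '[{"claw":0,"x":-0.058,"y":-0.062,"z":0.085,"rx":0,"ry":0,"rz":0},{"claw":0,"x":-0.058,"y":-0.062,"z":0.085,"rx":0,"ry":0,"rz":0},{"claw":0,"x":-0.058,"y":-0.062,"z":0.085,"rx":0,"ry":0,"rz":0},{"claw":0,"x":-0.058,"y":-0.062,"z":0.085,"rx":0,"ry":0,"rz":0},{"claw":0,"x":0,"y":0,"z":0,"rx":0,"ry":0,"rz":0},{"claw":0,"x":0,"y":0,"z":0,"rx":0,"ry":0,"rz":0}]'
python3 - <<'E'
from h import *
togo(hand(.05))
s=sense();p,d=capture("wrist");cv2.imwrite("pics/w1.png",p[:,:,::-1]);np.savez("pics/w1.npz",d=d,pos=s["position"],rv=s["tool_rot"])
E
```

```text
t: 1.85
position: [0.4173, 0.2611, 0.1904]
tool_rot: [0.141, 2.438, -0.048]
ft_force: [0.2, -0.5, 0.0]
width: 0.0878
grasp_force: 0.0
t 1.85 turn [-0.      0.0002 -0.0006] shift(target axes) [-0.005 -0.01   0.341] in now axes [-0.004 -0.01   0.341]
 d,y,n mm [158.4   3.  166.2] F tool [-0.25 -0.43  0.15] w 0.0878 g 0.0
```

View pics/w1.png

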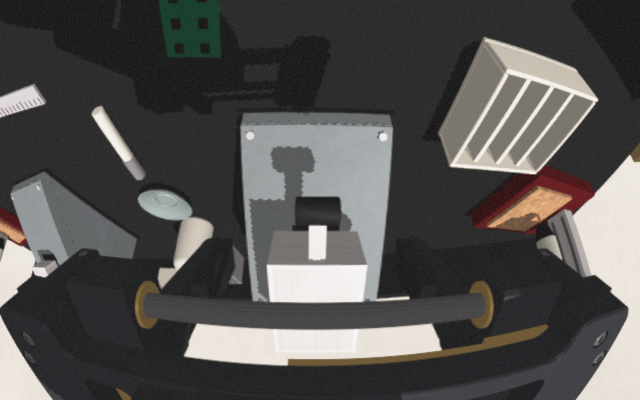

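The T-handle bar is at about (319,212), centred between the fingers and above the panel. I'll take its position from the wrist depth.

```bash
cat >> h.py <<'E'
def wcloud(d,pos,rv):
    m=camera_model("wrist");K=m["intrinsics"];T=m["tool_from_camera"]
    v,u=np.indices(d.shape);a=(u-K[0,2])/K[0,0];b=(v-K[1,2])/K[0,0];r=np.hypot(a,b)+1e-9
    P=np.stack([a/r*np.tan(r)*d,b/r*np.tan(r)*d,d],-1)@T[:3,:3].T+T[:3,3]
    W=P@R.from_rotvec(rv).as_matrix().T+pos
    return W,((W-hinge)@Rt)*[1000,1000,-1000]
E
python3 - <<'E'
from h import *
z=np.load("pics/w1.npz");p=cv2.imread("pics/w1.png");W,C=wcloud(z["d"],z["pos"],z["rv"])
m=np.zeros(p.shape[:2],np.uint8);m[190:235,285:350]=1
dk=(m>0)&(p.max(2)<45)&(z["d"]>0)&(C[...,2]>25);q=C[dk]
print("bar d,y,n",len(q),np.percentile(q,[2,50,98],axis=0).round(1).tolist(),np.argwhere(dk).min(0),np.argwhere(dk).max(0))
for u,v in [(250,135),(383,136),(260,160),(385,200),(319,250)]: print(u,v,C[v,u].round(1),W[v,u].round(3))
# hood front wall brow + top (bright)
br=(p.min(2)>200);br[:262]=0;br[295:]=0;br[:,:270]=0;br[:,365:]=0
q=C[br];c=q.mean(0);w=np.linalg.svd(q-c,full_matrices=False)[2][2];w*=np.sign(w[2]);print("hood top",len(q),c.round(1),w.round(3),"y ext",np.percentile(q[:,1],[1,99]))
E
```

```text
bar d,y,n 507 [[140.7, -11.5, 61.4], [159.6, 5.2, 67.4], [162.2, 20.7, 71.2]] [197 296] [225 339]
250 135 [ 2.058e+02 -5.970e+01 -2.000e-01] [0.481 0.191 0.033]
383 136 [204.   69.9  -3.7] [0.499 0.319 0.031]
260 160 [179.8 -51.7  -5.2] [0.504 0.196 0.045]
385 200 [136.4  76.5  -7.4] [0.553 0.32  0.072]
319 250 [116.4   6.1  63.7] [0.515 0.253 0.139]
hood top 2827 [89.6  4.5 69. ] [-0.749  0.004  0.662] y ext [-36.15552243  45.08256582]
```

Run:
```python
from h import *
z=np.load("pics/w1.npz");p=cv2.imread("pics/w1.png");W,C=wcloud(z["d"],z["pos"],z["rv"])
for v in range(190,236,3): print(v,p[v,305],C[v,305].round(1),C[v,330].round(1))
for v in (110,118,122,126,140,160): print(v,C[v,300].round(1))
```

```text
190 [164 163 160] [148.4  -7.1  -4.7] [148.3  18.2  -4.7]
193 [167 164 162] [145.2  -7.2  -5. ] [144.9  18.3  -5.6]
196 [117 116 113] [163.2  -5.1  60.4] [162.4  14.9  58.3]
199 [36 32 36] [161.8  -5.   63.7] [161.4  14.7  62.8]
202 [40 38 39] [160.5  -4.9  67.3] [160.7  14.5  68.1]
205 [34 34 36] [158.8  -4.9  69.5] [158.4  14.5  68.4]
208 [45 45 46] [156.8  -4.9  70.6] [156.5  14.4  70.2]
211 [51 50 52] [154.5  -4.9  71.2] [154.6  14.4  71.5]
214 [53 52 52] [152.2  -4.9  71.6] [152.4  14.4  72.4]
217 [50 46 50] [150.   -5.   72.4] [149.8  14.4  72.1]
220 [42 42 44] [147.4  -5.   72.2] [146.8  14.5  71. ]
223 [43 43 47] [144.5  -5.1  71.3] [144.1  14.6  70.5]
226 [34 32 36] [109.3  -7.6  -3.6] [108.6  18.7  -4.9]
229 [35 36 37] [105.7  -7.7  -3.8] [105.2  18.8  -4.8]
232 [111 112 116] [109.1  -7.2  11.1] [108.5  18.   10. ]
235 [111 113 117] [108.2  -7.1  16.3] [107.5  17.8  15.2]
110 [228.1 -11.7 -19.4]
118 [220.5 -11.4 -11. ]
122 [216.8 -11.3  -6.9]
126 [213.  -11.2  -4.9]
140 [199.3 -11.4  -4.6]
160 [179.3 -11.7  -5.2]
```

```bash
cat >> h.py <<'E'
hinge=hinge-.006*dn-.0048*nn+.005*Rc[:,1]
E
python3 -m crank '[{"claw":0,"x":-0.005,"y":0.001,"z":0.07,"rx":0,"ry":0,"rz":0},{"claw":0,"x":-0.005,"y":0.001,"z":0.07,"rx":0,"ry":0,"rz":0},{"claw":0,"x":-0.005,"y":0.001,"z":0.07,"rx":0,"ry":0,"rz":0},{"claw":0,"x":-0.005,"y":0.002,"z":0.07,"rx":0,"ry":0,"rz":0},{"claw":0,"x":-0.005,"y":0.002,"z":0.05,"rx":0,"ry":0,"rz":0},{"claw":0,"x":0,"y":0,"z":0.03,"rx":0,"ry":0,"rz":0},{"claw":0,"x":0,"y":0,"z":0,"rx":0,"ry":0,"rz":0},{"claw":0,"x":0,"y":0,"z":0,"rx":0,"ry":0,"rz":0}]'
python3 -c "
from h import *
togo(hand(.055)-.002*nn)"
```

```text
t: 2.57
position: [0.4911, 0.2571, 0.1133]
tool_rot: [0.135, 2.438, -0.046]
ft_force: [-0.5, -0.0, 0.1]
width: 0.0882
grasp_force: 0.0
t 2.57 turn [ 0.0005  0.0004 -0.    ] shift(target axes) [-0.003 -0.008  0.006] in now axes [-0.003 -0.008  0.006]
 d,y,n mm [157.5   2.3  64.5] F tool [ 0.32 -0.1  -0.46] w 0.0882 g 0.0
```

```bash
python3 -m crank '[{"claw":0.2,"x":-0.003,"y":-0.006,"z":0.006,"rx":0,"ry":0,"rz":0},{"claw":0.5,"x":0,"y":0,"z":0,"rx":0,"ry":0,"rz":0},{"claw":1,"x":0,"y":0,"z":0,"rx":0,"ry":0,"rz":0},{"claw":1,"x":0,"y":0,"z":0,"rx":0,"ry":0,"rz":0},{"claw":1,"x":0,"y":0,"z":0,"rx":0,"ry":0,"rz":0},{"claw":1,"x":0,"y":0,"z":0,"rx":0,"ry":0,"rz":0},{"claw":1,"x":0,"y":0,"z":0,"rx":0,"ry":0,"rz":0},{"claw":1,"x":0,"y":0,"z":0,"rx":0,"ry":0,"rz":0}]'
python3 -c "
from h import *
togo(hand(.055)-.002*nn)
f=np.array([.055]+list(np.linspace(.055,1.62,25)[1:]));a=.337+f
print(np.c_[f[1:],np.diff(169.5*np.cos(a))/300,-np.diff(169.5*np.sin(a))/300].round(4))"
```

```text
t: 3.23
position: [0.4936, 0.2542, 0.1125]
tool_rot: [0.137, 2.437, -0.045]
ft_force: [0.9, 15.5, -1.7]
width: 0.0371
grasp_force: 8.0
t 3.23 turn [ 0.0005  0.0004 -0.0002] shift(target axes) [ 0.003  0.001 -0.002] in now axes [ 0.003  0.001 -0.002]
 d,y,n mm [155.9  -0.3  62.1] F tool [ 1.75 15.53  0.79] w 0.0371 g 8.0
[[ 1.2020e-01 -1.5200e-02 -3.3600e-02]
 [ 1.8540e-01 -1.7300e-02 -3.2500e-02]
 [ 2.5060e-01 -1.9400e-02 -3.1300e-02]
 [ 3.1580e-01 -2.1400e-02 -3.0000e-02]
 [ 3.8100e-01 -2.3300e-02 -2.8500e-02]
 [ 4.4620e-01 -2.5100e-02 -2.6900e-02]
 [ 5.1150e-01 -2.6800e-02 -2.5200e-02]
 [ 5.7670e-01 -2.8400e-02 -2.3400e-02]
 [ 6.4190e-01 -2.9900e-02 -2.1500e-02]
 [ 7.0710e-01 -3.1200e-02 -1.9500e-02]
 [ 7.7230e-01 -3.2400e-02 -1.7500e-02]
 [ 8.3750e-01 -3.3500e-02 -1.5300e-02]
 [ 9.0270e-01 -3.4400e-02 -1.3100e-02]
 [ 9.6790e-01 -3.5200e-02 -1.0800e-02]
 [ 1.0331e+00 -3.5800e-02 -8.5000e-03]
 [ 1.0983e+00 -3.6300e-02 -6.2000e-03]
 [ 1.1635e+00 -3.6600e-02 -3.8000e-03]
 [ 1.2288e+00 -3.6800e-02 -1.4000e-03]
 [ 1.2940e+00 -3.6800e-02  1.0000e-03]
 [ 1.3592e+00 -3.6700e-02  3.4000e-03]
 [ 1.4244e+00 -3.6400e-02  5.8000e-03]
 [ 1.4896e+00 -3.5900e-02  8.2000e-03]
 [ 1.5548e+00 -3.5300e-02  1.0500e-02]
 [ 1.6200e+00 -3.4600e-02  1.2800e-02]]
```

```bash
python3 -m crank '[{"claw":1,"x":0,"y":0.004,"z":0,"rx":0,"ry":0,"rz":0},{"claw":1,"x":0,"y":0.002,"z":0,"rx":0,"ry":0,"rz":0},{"claw":1,"x":0,"y":0,"z":0,"rx":0,"ry":0,"rz":0},{"claw":1,"x":0,"y":0,"z":0,"rx":0,"ry":0,"rz":0}]'
python3 -c "
from h import *
togo(hand(.055)-.002*nn)"
```

```text
t: 3.57
position: [0.4938, 0.2553, 0.1124]
tool_rot: [0.138, 2.438, -0.048]
ft_force: [-0.6, -3.6, 0.6]
width: 0.0353
grasp_force: 29.9
t 3.57 turn [ 0.0002  0.0004 -0.0003] shift(target axes) [ 0.002 -0.003 -0.003] in now axes [ 0.002 -0.003 -0.003]
 d,y,n mm [155.9   0.8  61.9] F tool [-0.28 -3.62 -0.61] w 0.0353 g 29.9
```

Gripped firmly with about 30 N. Now I'll swing the cover up in 8-row arcs.

```bash
python3 -m crank '[{"claw":1,"x":-0.0152,"y":0,"z":-0.0336,"rx":0,"ry":0,"rz":0},{"claw":1,"x":-0.0173,"y":0,"z":-0.0325,"rx":0,"ry":0,"rz":0},{"claw":1,"x":-0.0194,"y":0,"z":-0.0313,"rx":0,"ry":0,"rz":0},{"claw":1,"x":-0.0214,"y":0,"z":-0.03,"rx":0,"ry":0,"rz":0},{"claw":1,"x":-0.0233,"y":0,"z":-0.0285,"rx":0,"ry":0,"rz":0},{"claw":1,"x":-0.0251,"y":0,"z":-0.0269,"rx":0,"ry":0,"rz":0},{"claw":1,"x":-0.0268,"y":0,"z":-0.0252,"rx":0,"ry":0,"rz":0},{"claw":1,"x":-0.0284,"y":0,"z":-0.0234,"rx":0,"ry":0,"rz":0}]'
python3 -c "
from h import *
togo(hand(.5767)-.002*nn)"
```

```text
t: 4.23
position: [0.4886, 0.2559, 0.1992]
tool_rot: [0.137, 2.44, -0.047]
ft_force: [0.2, -1.2, -3.7]
width: 0.0356
grasp_force: 30.0
t 4.23 turn [ 0.0003 -0.     -0.0002] shift(target axes) [-0.002 -0.003 -0.002] in now axes [-0.002 -0.003 -0.002]
 d,y,n mm [104.1   0.8 131.7] F tool [ 2.13 -1.13  3.09] w 0.0356 g 30.0
```

```bash
python3 -m crank '[{"claw":1,"x":-0.0299,"y":0,"z":-0.0215,"rx":0,"ry":0,"rz":0},{"claw":1,"x":-0.0312,"y":0,"z":-0.0195,"rx":0,"ry":0,"rz":0},{"claw":1,"x":-0.0324,"y":0,"z":-0.0175,"rx":0,"ry":0,"rz":0},{"claw":1,"x":-0.0335,"y":0,"z":-0.0153,"rx":0,"ry":0,"rz":0},{"claw":1,"x":-0.0344,"y":0,"z":-0.0131,"rx":0,"ry":0,"rz":0},{"claw":1,"x":-0.0352,"y":0,"z":-0.0108,"rx":0,"ry":0,"rz":0},{"claw":1,"x":-0.0358,"y":0,"z":-0.0085,"rx":0,"ry":0,"rz":0},{"claw":1,"x":-0.0363,"y":0,"z":-0.0062,"rx":0,"ry":0,"rz":0}]'
python3 -c "
from h import *
togo(hand(1.0983)-.002*nn)"
python3 -m crank '[{"claw":1,"x":-0.0366,"y":0,"z":-0.0038,"rx":0,"ry":0,"rz":0},{"claw":1,"x":-0.0368,"y":0,"z":-0.0014,"rx":0,"ry":0,"rz":0},{"claw":1,"x":-0.0368,"y":0,"z":0.001,"rx":0,"ry":0,"rz":0},{"claw":1,"x":-0.0367,"y":0,"z":0.0034,"rx":0,"ry":0,"rz":0},{"claw":1,"x":-0.0364,"y":0,"z":0.0058,"rx":0,"ry":0,"rz":0},{"claw":1,"x":-0.0359,"y":0,"z":0.0082,"rx":0,"ry":0,"rz":0},{"claw":1,"x":-0.026,"y":0,"z":0.007,"rx":0,"ry":0,"rz":0},{"claw":1,"x":0,"y":0,"z":0,"rx":0,"ry":0,"rz":0}]'
python3 -c "
from h import *
togo(hand(1.6)-.002*nn)"
```

```text
t: 4.9
position: [0.5286, 0.2507, 0.277]
tool_rot: [0.138, 2.44, -0.049]
ft_force: [-2.2, -4.8, -3.3]
width: 0.0356
grasp_force: 30.0
t 4.9 turn [ 0.     -0.0001 -0.0002] shift(target axes) [-0.001 -0.    -0.002] in now axes [-0.001 -0.    -0.002]
 d,y,n mm [2.320e+01 1.000e-01 1.655e+02] F tool [ 3.39 -5.04  1.42] w 0.0356 g 30.0
t: 5.57
position: [0.5896, 0.2428, 0.3197]
tool_rot: [0.139, 2.439, -0.051]
ft_force: [-2.7, -9.7, 0.4]
width: 0.0351
grasp_force: 30.0
t 5.57 turn [-0.0002  0.0001 -0.0003] shift(target axes) [-0.031  0.003  0.008] in now axes [-0.031  0.003  0.008]
 d,y,n mm [-51.4  -0.9 158.6] F tool [ 1.   -9.94 -1.32] w 0.0351 g 30.0
```

```bash
python3 -m crank '[{"claw":1,"x":-0.015,"y":-0.002,"z":0.005,"rx":0,"ry":0,"rz":0},{"claw":1,"x":-0.013,"y":-0.001,"z":0.005,"rx":0,"ry":0,"rz":0},{"claw":1,"x":-0.008,"y":0,"z":0.003,"rx":0,"ry":0,"rz":0},{"claw":1,"x":-0.006,"y":0,"z":0.002,"rx":0,"ry":0,"rz":0},{"claw":1,"x":0,"y":0,"z":0,"rx":0,"ry":0,"rz":0},{"claw":1,"x":0,"y":0,"z":0,"rx":0,"ry":0,"rz":0}]'
python3 -c "
from h import *
togo(hand(1.6)-.002*nn)"
```

```text
t: 6.07
position: [0.5974, 0.2418, 0.3225]
tool_rot: [0.139, 2.449, -0.052]
ft_force: [-36.6, -6.3, 5.9]
width: 0.0354
grasp_force: 30.1
t 6.07 turn [-0.0004 -0.0014 -0.0001] shift(target axes) [-0.005  0.004 -0.002] in now axes [-0.005  0.004 -0.002]
 d,y,n mm [-59.2  -1.1 155.7] F tool [ 23.54 -10.34 -27.51] w 0.0354 g 30.1
```

At the upper stop. I'll back off the press, release and retract straight out.

```bash
python3 -m crank '[{"claw":1,"x":0.006,"y":-0.002,"z":-0.004,"rx":0,"ry":0,"rz":0},{"claw":0.3,"x":0,"y":0,"z":0,"rx":0,"ry":0,"rz":0},{"claw":0.1,"x":0,"y":0,"z":0,"rx":0,"ry":0,"rz":0},{"claw":0,"x":0,"y":0,"z":0,"rx":0,"ry":0,"rz":0},{"claw":0,"x":0,"y":0,"z":0,"rx":0,"ry":0,"rz":0},{"claw":0,"x":0,"y":0,"z":-0.04,"rx":0,"ry":0,"rz":0},{"claw":0,"x":0,"y":0,"z":-0.08,"rx":0,"ry":0,"rz":0},{"claw":0,"x":0.02,"y":0,"z":-0.1,"rx":0,"ry":0,"rz":0}]'
python3 -m crank '[{"claw":0.5,"x":0.13,"y":0,"z":0,"rx":0,"ry":0,"rz":0},{"claw":1,"x":0.13,"y":0,"z":0,"rx":0,"ry":0,"rz":0},{"claw":1,"x":0.13,"y":0,"z":0,"rx":0,"ry":0,"rz":0},{"claw":1,"x":0.1,"y":0,"z":0,"rx":0,"ry":0,"rz":0},{"claw":1,"x":0,"y":0,"z":0,"rx":0,"ry":0,"rz":0},{"claw":1,"x":0,"y":0,"z":0,"rx":0,"ry":0,"rz":0}]'
python3 - <<'E'
from h import *
togo(hinge+.1*dn+.13*nn)
s=sense();p,d=capture("wrist");cv2.imwrite("pics/w2.png",p[:,:,::-1]);np.savez("pics/w2.npz",d=d,pos=s["position"],rv=s["tool_rot"])
E
```

```text
t: 6.73
position: [0.5521, 0.2466, 0.3716]
tool_rot: [0.138, 2.439, -0.047]
ft_force: [-0.3, 0.3, 0.7]
width: 0.0802
grasp_force: 0.0
t: 7.23
position: [0.4401, 0.2601, 0.2772]
tool_rot: [0.136, 2.437, -0.046]
ft_force: [0.5, 0.3, 0.4]
width: 0.0445
grasp_force: 0.0
t 7.23 turn [ 0.0005  0.0005 -0.0001] shift(target axes) [0.029 0.001 0.309] in now axes [0.03  0.    0.309]
 d,y,n mm [ 91.2  -0.4 222.8] F tool [-0.56  0.38  0.01] w 0.0445 g 0.0
```

View pics/w2.png

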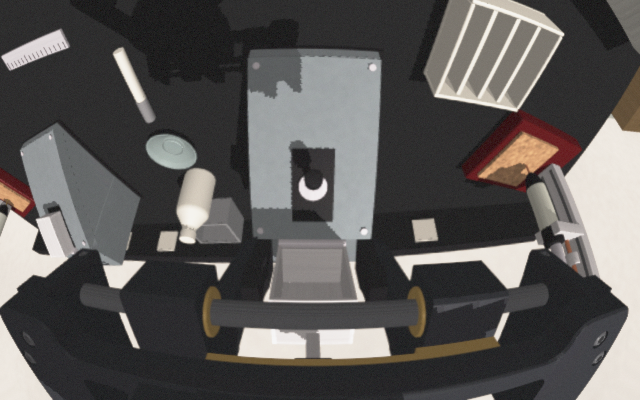

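The cover is up and the lever head shows at about (313,178) in its slot, leaning toward the robot. I'll go to the lever's downslope side with the fingers closed.

```bash
python3 -m crank '[{"claw":1,"x":0.058,"y":0.001,"z":0.05,"rx":0,"ry":0,"rz":0},{"claw":1,"x":0.058,"y":0,"z":0.08,"rx":0,"ry":0,"rz":0},{"claw":1,"x":0,"y":0,"z":0.11,"rx":0,"ry":0,"rz":0},{"claw":1,"x":0,"y":0,"z":0.11,"rx":0,"ry":0,"rz":0},{"claw":1,"x":0,"y":0,"z":0.11,"rx":0,"ry":0,"rz":0},{"claw":1,"x":0,"y":0,"z":0.07,"rx":0,"ry":0,"rz":0},{"claw":1,"x":0,"y":0,"z":0.04,"rx":0,"ry":0,"rz":0},{"claw":1,"x":0,"y":0,"z":0,"rx":0,"ry":0,"rz":0}]'
python3 -c "
from h import *
togo(hinge+.085*dn+.052*nn)"
```

```text
t: 7.95
position: [0.5262, 0.2501, 0.1224]
tool_rot: [0.14, 2.438, -0.048]
ft_force: [-0.0, 0.3, 0.1]
width: 0.0003
grasp_force: 0.0
t 7.95 turn [ 0.      0.0004 -0.0005] shift(target axes) [-0.131  0.002 -0.012] in now axes [-0.131  0.003 -0.011]
 d,y,n mm [124.4  -0.7  48.5] F tool [-0.    0.3  -0.09] w 0.0003 g 0.0
```

Now I'll push upslope in modest steps while watching the force.

```bash
python3 -m crank '[{"claw":1,"x":-0.025,"y":0.002,"z":-0.005,"rx":0,"ry":0,"rz":0},{"claw":1,"x":-0.025,"y":0,"z":-0.004,"rx":0,"ry":0,"rz":0},{"claw":1,"x":-0.025,"y":0,"z":0,"rx":0,"ry":0,"rz":0},{"claw":1,"x":-0.025,"y":0,"z":0,"rx":0,"ry":0,"rz":0},{"claw":1,"x":-0.025,"y":0,"z":0,"rx":0,"ry":0,"rz":0},{"claw":1,"x":0,"y":0,"z":0,"rx":0,"ry":0,"rz":0}]'
python3 -c "
from h import *
togo(hinge+.074*dn+.052*nn)"
python3 -m crank '[{"claw":1,"x":-0.013,"y":0,"z":0,"rx":0,"ry":0,"rz":0},{"claw":1,"x":-0.013,"y":0,"z":0,"rx":0,"ry":0,"rz":0},{"claw":1,"x":0,"y":0,"z":0,"rx":0,"ry":0,"rz":0}]'
python3 -c "
from h import *
togo(hinge+.074*dn+.052*nn)"
```

```text
t: 8.45
position: [0.552, 0.2486, 0.152]
tool_rot: [0.139, 2.434, -0.045]
ft_force: [-0.0, -0.1, -0.1]
width: 0.0005
grasp_force: 0.0
t 8.45 turn [ 0.0004  0.0009 -0.0005] shift(target axes) [-0.039 -0.002  0.009] in now axes [-0.038 -0.002  0.009]
 d,y,n mm [85.6  0.7 54.6] F tool [ 0.06 -0.07  0.02] w 0.0005 g 0.0
t: 8.7
position: [0.5568, 0.248, 0.1555]
tool_rot: [0.138, 2.437, -0.046]
ft_force: [-2.6, -0.1, 1.0]
width: 0.0003
grasp_force: 1.1
t 8.7 turn [ 0.0004  0.0005 -0.0003] shift(target axes) [-0.019 -0.002  0.007] in now axes [-0.018 -0.002  0.007]
 d,y,n mm [79.6  0.6 54.1] F tool [ 1.33 -0.4  -2.43] w 0.0003 g 1.1
```

```bash
python3 -m crank '[{"claw":1,"x":-0.01,"y":0,"z":0,"rx":0,"ry":0,"rz":0},{"claw":1,"x":-0.01,"y":0,"z":0,"rx":0,"ry":0,"rz":0},{"claw":1,"x":0,"y":0,"z":0,"rx":0,"ry":0,"rz":0}]'
python3 - <<'E'
from h import *
togo(hinge+.07*dn+.052*nn)
s=sense();p,d=capture("wrist");cv2.imwrite("pics/w3.png",p[:,:,::-1]);np.savez("pics/w3.npz",d=d,pos=s["position"],rv=s["tool_rot"])
E
```

```text
t: 8.95
position: [0.5615, 0.2474, 0.1589]
tool_rot: [0.138, 2.437, -0.046]
ft_force: [-3.0, 0.3, 0.3]
width: 0.0003
grasp_force: 1.4
t 8.95 turn [ 0.0004  0.0004 -0.0003] shift(target axes) [-0.013 -0.002  0.006] in now axes [-0.013 -0.002  0.006]
 d,y,n mm [73.8  0.5 53.7] F tool [ 2.12 -0.01 -2.13] w 0.0003 g 1.4
```

View pics/w3.png

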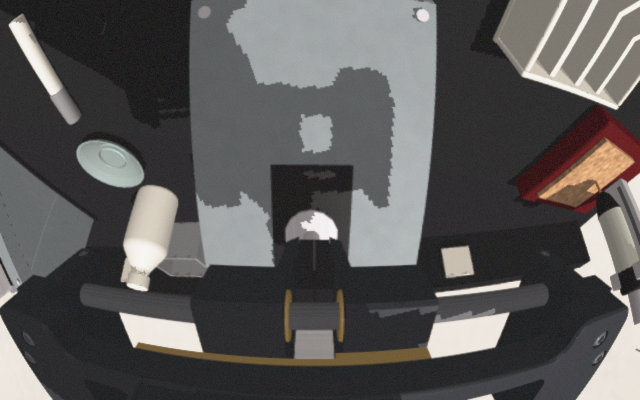

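The lever base at about (311,222) is visible and its head is hidden upslope of the fingers. The force is a steady 3 N, so it's moving. I'll continue to the stop.

```bash
for i in 1; do python3 -m crank '[{"claw":1,"x":-0.012,"y":0,"z":0,"rx":0,"ry":0,"rz":0},{"claw":1,"x":-0.012,"y":0,"z":0,"rx":0,"ry":0,"rz":0},{"claw":1,"x":0,"y":0,"z":0,"rx":0,"ry":0,"rz":0}]'; done
python3 -c "
from h import *
togo(hinge+.07*dn+.052*nn)"
python3 -m crank '[{"claw":1,"x":-0.01,"y":0,"z":0,"rx":0,"ry":0,"rz":0},{"claw":1,"x":0,"y":0,"z":0,"rx":0,"ry":0,"rz":0}]'
python3 -c "
from h import *
togo(hinge+.07*dn+.052*nn)"
```

```text
t: 9.25
position: [0.5642, 0.2468, 0.1601]
tool_rot: [0.138, 2.445, -0.049]
ft_force: [-14.0, 4.6, -7.1]
width: 0.0002
grasp_force: 7.7
t 9.25 turn [ 0.     -0.0008 -0.0001] shift(target axes) [-0.003 -0.001  0.003] in now axes [-0.003 -0.001  0.003]
 d,y,n mm [70.8  0.2 52.9] F tool [15.67  2.96 -3.84] w 0.0002 g 7.7
t: 9.42
position: [0.5648, 0.2467, 0.1604]
tool_rot: [0.138, 2.449, -0.05]
ft_force: [-21.9, 8.1, -9.6]
width: 0.0003
grasp_force: 12.0
t 9.42 turn [-0.0001 -0.0014 -0.    ] shift(target axes) [-0.001 -0.     0.002] in now axes [-0.001 -0.     0.002]
 d,y,n mm [70.3  0.1 52.7] F tool [23.57  5.57 -7.2 ] w 0.0003 g 12.0
```

Hard stop at about the expected place. I'll back off and check the lever angle.

```bash
python3 -m crank '[{"claw":1,"x":0.06,"y":0,"z":0,"rx":0,"ry":0,"rz":0},{"claw":1,"x":0.08,"y":0,"z":0,"rx":0,"ry":0,"rz":0},{"claw":1,"x":0.04,"y":0,"z":-0.08,"rx":0,"ry":0,"rz":0},{"claw":1,"x":0,"y":0,"z":-0.12,"rx":0,"ry":0,"rz":0},{"claw":1,"x":0,"y":0,"z":-0.12,"rx":0,"ry":0,"rz":0},{"claw":0.5,"x":0,"y":0,"z":-0.12,"rx":0,"ry":0,"rz":0},{"claw":0.2,"x":0,"y":0,"z":-0.12,"rx":0,"ry":0,"rz":0},{"claw":0,"x":0,"y":0,"z":0,"rx":0,"ry":0,"rz":0}]'
python3 - <<'E'
from h import *
togo(hand(1.6)+.09*nn)
s=sense();p,d=capture("wrist");cv2.imwrite("pics/w4.png",p[:,:,::-1]);W,C=wcloud(d,s["position"],s["tool_rot"])
m=(abs(C[...,1])<25)&(C[...,2]>20)&(C[...,2]<75)&(C[...,0]>20)&(C[...,0]<110)&(d>0)
q=C[m];v=np.argwhere(m);print(len(q))
for a in range(20,75,6):
    k=q[(q[:,2]>=a)&(q[:,2]<a+6)]
    if len(k): print(a,len(k),np.percentile(k[:,0],[5,50,95]).round(1),np.median(k[:,1]).round(1))
# cover open: hood points
m=(abs(C[...,1])<38)&(C[...,2]>75)&(C[...,2]<200)&(C[...,0]<40)&(d>0)&(np.indices(d.shape)[0]<300);k=C[m];print("hood",len(k),np.percentile(k,[2,50,98],axis=0).round(0).tolist() if len(k) else 0)
E
```

```text
t: 10.08
position: [0.4192, 0.2644, 0.2648]
tool_rot: [0.136, 2.43, -0.039]
ft_force: [0.7, 0.9, 1.4]
width: 0.0183
grasp_force: 0.0
t 10.08 turn [ 0.0013  0.0016 -0.0005] shift(target axes) [-0.587 -0.005 -0.071] in now axes [-0.588 -0.003 -0.065]
 d,y,n mm [115.5   1.5 227. ] F tool [-1.37  0.94 -0.71] w 0.0183 g 0.0
470
20 39 [61.7 64.5 67.4] -2.4
26 36 [60.2 62.7 64.7] -2.4
32 14 [57.1 61.2 62.9] -2.4
38 71 [56.6 61.  63.6] -2.4
44 81 [48.  58.1 60.6] -1.3
50 198 [41.7 50.6 57.6] -2.5
56 31 [50.1 52.7 55.5] -1.4
hood 0 0
```

View pics/w4.png

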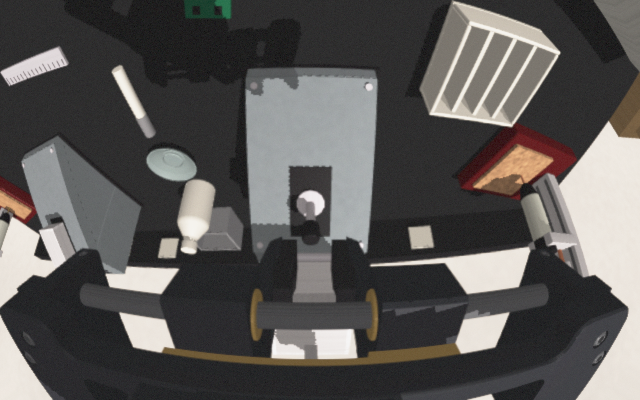

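The lever now leans upslope, with the head at about (312,233) in the picture and d about 48, n about 55 mm, which is the "on" position. Next I'll regrasp the handle.

```bash
python3 -m crank '[{"claw":0,"x":-0.12,"y":-0.003,"z":-0.035,"rx":0,"ry":0,"rz":0},{"claw":0,"x":-0.12,"y":0,"z":-0.03,"rx":0,"ry":0,"rz":0},{"claw":0,"x":-0.12,"y":0,"z":0,"rx":0,"ry":0,"rz":0},{"claw":0,"x":-0.12,"y":0,"z":0,"rx":0,"ry":0,"rz":0},{"claw":0,"x":-0.105,"y":0,"z":0,"rx":0,"ry":0,"rz":0},{"claw":0,"x":0,"y":0,"z":0,"rx":0,"ry":0,"rz":0},{"claw":0,"x":0,"y":0,"z":0,"rx":0,"ry":0,"rz":0}]'
python3 - <<'E'
from h import *
togo(hand(1.6)-.002*nn)
s=sense();p,d=capture("wrist");cv2.imwrite("pics/w5.png",p[:,:,::-1]);W,C=wcloud(d,s["position"],s["tool_rot"])
m=(abs(C[...,1])<25)&(C[...,2]>140)&(C[...,2]<180)&(C[...,0]<-30)&(C[...,0]>-90)&(d>0)&(p.max(2)<80);k=C[m]
print("bar",len(k),np.percentile(k,[3,50,97],axis=0).round(1).tolist() if len(k) else 0, np.argwhere(m).mean(0))
E
```

```text
t: 10.72
position: [0.5421, 0.2474, 0.3859]
tool_rot: [0.14, 2.438, -0.048]
ft_force: [-0.6, -0.7, -0.8]
width: 0.0691
grasp_force: 0.0
t 10.72 turn [ 0.0001  0.0003 -0.0005] shift(target axes) [-0.011  0.006  0.279] in now axes [-0.01   0.005  0.279]
 d,y,n mm [-57.4  -1.7 240. ] F tool [ 0.93 -0.8   0.3 ] w 0.0691 g 0.0
bar 1470 [[-67.2, -18.2, 159.0], [-55.7, -2.5, 167.8], [-48.5, 13.7, 170.1]] [215.33401361 314.36666667]
```

View pics/w5.png

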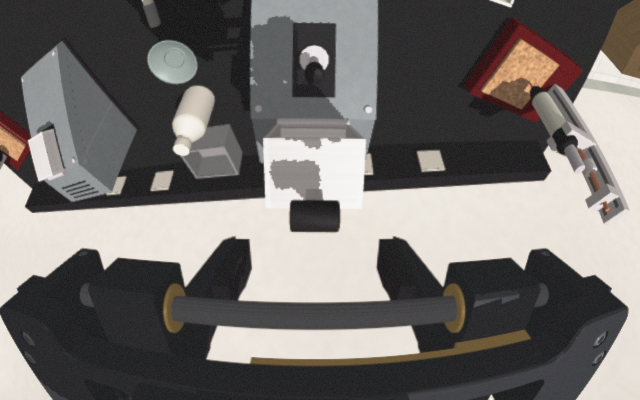

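The handle bar is at about (315,216), centred between the open fingers at (250,378). I'll advance and grip.

```bash
python3 -m crank '[{"claw":0,"x":-0.003,"y":0,"z":0.04,"rx":0,"ry":0,"rz":0},{"claw":0,"x":-0.003,"y":-0.001,"z":0.07,"rx":0,"ry":0,"rz":0},{"claw":0,"x":-0.003,"y":-0.001,"z":0.07,"rx":0,"ry":0,"rz":0},{"claw":0,"x":0,"y":0,"z":0.05,"rx":0,"ry":0,"rz":0},{"claw":0,"x":0,"y":0,"z":0.044,"rx":0,"ry":0,"rz":0},{"claw":0,"x":0,"y":0,"z":0,"rx":0,"ry":0,"rz":0},{"claw":0.4,"x":0,"y":0,"z":0,"rx":0,"ry":0,"rz":0},{"claw":0.5,"x":0,"y":0,"z":0,"rx":0,"ry":0,"rz":0}]'
python3 -m crank '[{"claw":1,"x":0,"y":0,"z":0,"rx":0,"ry":0,"rz":0},{"claw":1,"x":0,"y":0,"z":0,"rx":0,"ry":0,"rz":0},{"claw":1,"x":0,"y":0,"z":0,"rx":0,"ry":0,"rz":0},{"claw":1,"x":0,"y":0,"z":0,"rx":0,"ry":0,"rz":0},{"claw":1,"x":0,"y":0,"z":0,"rx":0,"ry":0,"rz":0},{"claw":1,"x":0,"y":0,"z":0,"rx":0,"ry":0,"rz":0}]'
python3 - <<'E'
from h import *
togo(hand(1.6)-.002*nn)
f=np.linspace(1.6,0,33);a=.337+f
print(np.c_[f[1:],np.diff(169.5*np.cos(a))/300,-np.diff(169.5*np.sin(a))/300].round(4))
E
```

```text
t: 11.43
position: [0.5953, 0.2419, 0.3264]
tool_rot: [0.137, 2.436, -0.046]
ft_force: [-0.5, -0.2, -0.5]
width: 0.0768
grasp_force: 0.0
t: 11.93
position: [0.5954, 0.2417, 0.3258]
tool_rot: [0.137, 2.437, -0.046]
ft_force: [0.6, 0.9, -0.5]
width: 0.037
grasp_force: 0.0
t 11.93 turn [ 0.0004  0.0004 -0.0003] shift(target axes) [-0.003  0.005  0.011] in now axes [-0.003  0.005  0.011]
 d,y,n mm [-59.9  -1.4 159.4] F tool [-0.01  1.    0.71] w 0.037 g 0.0
[[ 1.55e+00  2.66e-02 -9.50e-03]
 [ 1.50e+00  2.71e-02 -8.10e-03]
 [ 1.45e+00  2.74e-02 -6.70e-03]
 [ 1.40e+00  2.77e-02 -5.40e-03]
 [ 1.35e+00  2.80e-02 -4.00e-03]
 [ 1.30e+00  2.81e-02 -2.60e-03]
 [ 1.25e+00  2.82e-02 -1.20e-03]
 [ 1.20e+00  2.82e-02  2.00e-04]
 [ 1.15e+00  2.82e-02  1.70e-03]
 [ 1.10e+00  2.81e-02  3.10e-03]
 [ 1.05e+00  2.79e-02  4.50e-03]
 [ 1.00e+00  2.76e-02  5.90e-03]
 [ 9.50e-01  2.73e-02  7.20e-03]
 [ 9.00e-01  2.69e-02  8.60e-03]
 [ 8.50e-01  2.64e-02  9.90e-03]
 [ 8.00e-01  2.59e-02  1.12e-02]
 [ 7.50e-01  2.53e-02  1.25e-02]
 [ 7.00e-01  2.47e-02  1.38e-02]
 [ 6.50e-01  2.40e-02  1.50e-02]
 [ 6.00e-01  2.32e-02  1.62e-02]
 [ 5.50e-01  2.23e-02  1.73e-02]
 [ 5.00e-01  2.14e-02  1.84e-02]
 [ 4.50e-01  2.05e-02  1.94e-02]
 [ 4.00e-01  1.95e-02  2.04e-02]
 [ 3.50e-01  1.85e-02  2.14e-02]
 [ 3.00e-01  1.74e-02  2.23e-02]
 [ 2.50e-01  1.62e-02  2.31e-02]
 [ 2.00e-01  1.51e-02  2.39e-02]
 [ 1.50e-01  1.38e-02  2.46e-02]
 [ 1.00e-01  1.26e-02  2.53e-02]
 [ 5.00e-02  1.13e-02  2.59e-02]
 [ 0.00e+00  1.00e-02  2.64e-02]]
```

```bash
python3 -m crank '[{"claw":1,"x":0,"y":0,"z":0,"rx":0,"ry":0,"rz":0},{"claw":1,"x":0,"y":0,"z":0,"rx":0,"ry":0,"rz":0},{"claw":1,"x":0,"y":0,"z":0,"rx":0,"ry":0,"rz":0}]'
python3 -c "
from h import *
togo(hand(1.6)-.002*nn)"
```

```text
t: 12.18
position: [0.5955, 0.2418, 0.3257]
tool_rot: [0.137, 2.437, -0.046]
ft_force: [-1.0, 1.7, 1.2]
width: 0.0357
grasp_force: 30.0
t 12.18 turn [ 0.0004  0.0004 -0.0003] shift(target axes) [-0.003  0.004  0.01 ] in now axes [-0.003  0.004  0.01 ]
 d,y,n mm [-59.8  -1.3 159.4] F tool [ 0.15  1.54 -1.67] w 0.0357 g 30.0
```

```bash
python3 -m crank '[{"claw":1,"x":0.0266,"y":0,"z":-0.0095,"rx":0,"ry":0,"rz":0},{"claw":1,"x":0.0271,"y":0,"z":-0.0081,"rx":0,"ry":0,"rz":0},{"claw":1,"x":0.0274,"y":0,"z":-0.0067,"rx":0,"ry":0,"rz":0},{"claw":1,"x":0.0277,"y":0,"z":-0.0054,"rx":0,"ry":0,"rz":0},{"claw":1,"x":0.028,"y":0,"z":-0.004,"rx":0,"ry":0,"rz":0},{"claw":1,"x":0.0281,"y":0,"z":-0.0026,"rx":0,"ry":0,"rz":0},{"claw":1,"x":0.0282,"y":0,"z":-0.0012,"rx":0,"ry":0,"rz":0},{"claw":1,"x":0.0282,"y":0,"z":0.0002,"rx":0,"ry":0,"rz":0}]'
python3 -c "
from h import *
togo(hand(1.2)-.0005*nn)"
python3 -m crank '[{"claw":1,"x":0.0282,"y":0,"z":0.0017,"rx":0,"ry":0,"rz":0},{"claw":1,"x":0.0281,"y":0,"z":0.0031,"rx":0,"ry":0,"rz":0},{"claw":1,"x":0.0279,"y":0,"z":0.0045,"rx":0,"ry":0,"rz":0},{"claw":1,"x":0.0276,"y":0,"z":0.0059,"rx":0,"ry":0,"rz":0},{"claw":1,"x":0.0273,"y":0,"z":0.0072,"rx":0,"ry":0,"rz":0},{"claw":1,"x":0.0269,"y":0,"z":0.0086,"rx":0,"ry":0,"rz":0},{"claw":1,"x":0.0264,"y":0,"z":0.0099,"rx":0,"ry":0,"rz":0},{"claw":1,"x":0.0259,"y":0,"z":0.0112,"rx":0,"ry":0,"rz":0}]'
python3 -c "
from h import *
togo(hand(0.8)-.0005*nn)"
```

```text
t: 12.85
position: [0.5373, 0.2492, 0.2912]
tool_rot: [0.136, 2.436, -0.043]
ft_force: [8.5, 8.7, -3.8]
width: 0.0357
grasp_force: 30.0
t 12.85 turn [ 0.0008  0.0006 -0.0002] shift(target axes) [-0.005  0.001  0.006] in now axes [-0.005  0.001  0.006]
 d,y,n mm [  7.3  -0.4 170.7] F tool [-3.29  9.59  7.77] w 0.0357 g 30.0
t: 13.52
position: [0.498, 0.2543, 0.238]
tool_rot: [0.135, 2.434, -0.041]
ft_force: [6.4, 9.0, 0.3]
width: 0.0354
grasp_force: 30.0
t 13.52 turn [ 0.0011  0.0009 -0.0002] shift(target axes) [-0.002 -0.001  0.007] in now axes [-0.002 -0.001  0.007]
 d,y,n mm [ 71.8   0.2 155.3] F tool [-4.28  9.67  3.19] w 0.0354 g 30.0
```

```bash
python3 -m crank '[{"claw":1,"x":0.0253,"y":0.001,"z":0.0135,"rx":0,"ry":0,"rz":0},{"claw":1,"x":0.0247,"y":0.001,"z":0.0148,"rx":0,"ry":0,"rz":0},{"claw":1,"x":0.024,"y":0.001,"z":0.016,"rx":0,"ry":0,"rz":0},{"claw":1,"x":0.0232,"y":0,"z":0.0172,"rx":0,"ry":0,"rz":0},{"claw":1,"x":0.0223,"y":0,"z":0.0173,"rx":0,"ry":0,"rz":0},{"claw":1,"x":0.0214,"y":0,"z":0.0184,"rx":0,"ry":0,"rz":0},{"claw":1,"x":0.0205,"y":0,"z":0.0194,"rx":0,"ry":0,"rz":0},{"claw":1,"x":0.0195,"y":0,"z":0.0204,"rx":0,"ry":0,"rz":0}]'
python3 -c "
from h import *
togo(hand(0.4)-.0005*nn)"
python3 -m crank '[{"claw":1,"x":0.0185,"y":0,"z":0.0214,"rx":0,"ry":0,"rz":0},{"claw":1,"x":0.0174,"y":0,"z":0.0223,"rx":0,"ry":0,"rz":0},{"claw":1,"x":0.0162,"y":0,"z":0.0231,"rx":0,"ry":0,"rz":0},{"claw":1,"x":0.0151,"y":0,"z":0.0239,"rx":0,"ry":0,"rz":0},{"claw":1,"x":0.0138,"y":0,"z":0.0246,"rx":0,"ry":0,"rz":0},{"claw":1,"x":0.0063,"y":0,"z":0.0126,"rx":0,"ry":0,"rz":0},{"claw":1,"x":0.0063,"y":0,"z":0.0127,"rx":0,"ry":0,"rz":0},{"claw":1,"x":0,"y":0,"z":0,"rx":0,"ry":0,"rz":0}]'
python3 -c "
from h import *
togo(hand(0.1)-.0005*nn);togo(hand(0))"
```

```text
t: 14.18
position: [0.483, 0.2564, 0.1712]
tool_rot: [0.135, 2.436, -0.043]
ft_force: [3.4, 4.0, 1.7]
width: 0.0358
grasp_force: 30.0
t 14.18 turn [ 0.0008  0.0007 -0.0002] shift(target axes) [-0.003 -0.002  0.002] in now axes [-0.003 -0.002  0.002]
 d,y,n mm [126.4   0.7 113.9] F tool [-3.33  4.3   0.53] w 0.0358 g 30.0
t: 14.85
position: [0.4891, 0.2556, 0.1205]
tool_rot: [0.136, 2.437, -0.044]
ft_force: [2.4, 3.9, 0.3]
width: 0.0356
grasp_force: 30.0
t 14.85 turn [ 0.0007  0.0005 -0.0002] shift(target axes) [-0.002 -0.002 -0.   ] in now axes [-0.002 -0.002 -0.   ]
 d,y,n mm [154.3   0.6  71.2] F tool [-1.69  4.13  1.07] w 0.0356 g 30.0
t 14.85 turn [ 0.0007  0.0005 -0.0002] shift(target axes) [ 0.019 -0.002  0.05 ] in now axes [ 0.019 -0.002  0.05 ]
 d,y,n mm [154.3   0.6  71.2] F tool [-1.69  4.13  1.07] w 0.0356 g 30.0
```

```bash
python3 -m crank '[{"claw":1,"x":0.004,"y":0,"z":0.009,"rx":0,"ry":0,"rz":0},{"claw":1,"x":0.0035,"y":0,"z":0.009,"rx":0,"ry":0,"rz":0},{"claw":1,"x":0.0035,"y":0,"z":0.009,"rx":0,"ry":0,"rz":0},{"claw":1,"x":0.0035,"y":0,"z":0.008,"rx":0,"ry":0,"rz":0},{"claw":1,"x":0.0025,"y":0,"z":0.007,"rx":0,"ry":0,"rz":0},{"claw":1,"x":0.002,"y":0,"z":0.006,"rx":0,"ry":0,"rz":0},{"claw":1,"x":0,"y":0,"z":0.004,"rx":0,"ry":0,"rz":0},{"claw":1,"x":0,"y":0,"z":0,"rx":0,"ry":0,"rz":0}]'
python3 -c "
from h import *
togo(hand(0)-.0005*nn)"
```

```text
t: 15.52
position: [0.4942, 0.255, 0.1056]
tool_rot: [0.137, 2.441, -0.047]
ft_force: [-8.2, 5.1, 5.5]
width: 0.0354
grasp_force: 30.0
t 15.52 turn [ 0.0003 -0.0001 -0.0001] shift(target axes) [ 0.    -0.002  0.003] in now axes [ 0.    -0.002  0.003]
 d,y,n mm [159.9   0.5  56.4] F tool [ 3.12  4.2  -9.84] w 0.0354 g 30.0
```

```bash
python3 -m crank '[{"claw":1,"x":0,"y":0,"z":0.004,"rx":0,"ry":0,"rz":0},{"claw":1,"x":0,"y":0,"z":0.003,"rx":0,"ry":0,"rz":0},{"claw":1,"x":0,"y":0,"z":0,"rx":0,"ry":0,"rz":0}]'
python3 -c "
from h import *
togo(hand(0)-.0005*nn)"
```

```text
t: 15.77
position: [0.4946, 0.255, 0.105]
tool_rot: [0.136, 2.442, -0.048]
ft_force: [-25.6, 3.3, 20.3]
width: 0.036
grasp_force: 30.0
t 15.77 turn [ 0.0002 -0.0003 -0.    ] shift(target axes) [ 0.    -0.002  0.   ] in now axes [ 0.    -0.002  0.   ]
 d,y,n mm [160.    0.6  55.7] F tool [  6.74   0.41 -32.18] w 0.036 g 30.0
```

It's on the shut stop: force rose to 32 N with almost no motion. I'll relieve the press, open and retreat.

```bash
python3 -m crank '[{"claw":1,"x":0,"y":0,"z":-0.007,"rx":0,"ry":0,"rz":0},{"claw":0.4,"x":0,"y":0,"z":0,"rx":0,"ry":0,"rz":0},{"claw":0.2,"x":0,"y":0,"z":0,"rx":0,"ry":0,"rz":0},{"claw":0,"x":0,"y":0,"z":0,"rx":0,"ry":0,"rz":0},{"claw":0,"x":0,"y":0,"z":0,"rx":0,"ry":0,"rz":0},{"claw":0,"x":0,"y":0,"z":0,"rx":0,"ry":0,"rz":0},{"claw":0,"x":0,"y":0,"z":-0.03,"rx":0,"ry":0,"rz":0},{"claw":0,"x":0,"y":0,"z":-0.06,"rx":0,"ry":0,"rz":0}]'
python3 -m crank '[{"claw":0,"x":0,"y":0,"z":-0.1,"rx":0,"ry":0,"rz":0},{"claw":0,"x":0,"y":0,"z":-0.1,"rx":0,"ry":0,"rz":0},{"claw":0,"x":0,"y":0,"z":-0.08,"rx":0,"ry":0,"rz":0},{"claw":0,"x":0,"y":0,"z":0,"rx":0,"ry":0,"rz":0},{"claw":0,"x":0,"y":0,"z":0,"rx":0,"ry":0,"rz":0}]'
python3 - <<'E'
from h import *
togo(hand(0))
s=sense();p,d=capture("wrist");cv2.imwrite("pics/w6.png",p[:,:,::-1]);W,C=wcloud(d,s["position"],s["tool_rot"])
m=(abs(C[...,1])<17)&(C[...,2]>50)&(C[...,2]<90)&(C[...,0]<175)&(C[...,0]>140)&(d>0);k=C[m]
print("bar top n",np.percentile(k[:,2],[50,95]))
m=(abs(C[...,1])<38)&(C[...,2]>60)&(C[...,2]<90)&(C[...,0]<112)&(C[...,0]>30)&(d>0);k=C[m];print("hood",len(k),np.polyfit(k[:,0],k[:,2],1))
m=(abs(C[...,1])<60)&(C[...,0]>180)&(C[...,0]<212);print("panel n",np.median(C[m][:,2]))
E
```

```text
t: 16.43
position: [0.4781, 0.2562, 0.1261]
tool_rot: [0.139, 2.443, -0.049]
ft_force: [-0.7, -0.3, 0.9]
width: 0.0807
grasp_force: 0.0
t: 16.85
position: [0.4246, 0.2629, 0.1921]
tool_rot: [0.137, 2.439, -0.046]
ft_force: [0.4, -0.6, 0.7]
width: 0.088
grasp_force: 0.0
t 16.85 turn [ 0.0005  0.0002 -0.0003] shift(target axes) [ 0.007 -0.002  0.372] in now axes [ 0.007 -0.003  0.372]
 d,y,n mm [157.9   0.7 167.7] F tool [-0.79 -0.56 -0.22] w 0.088 g 0.0
bar top n [65.76353789 68.32632209]
hood 3957 [5.87378197e-03 6.71876368e+01]
panel n 238.77438416599801
```

View pics/w6.png

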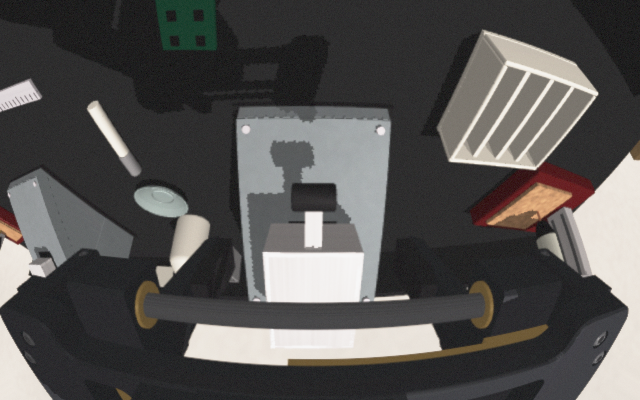

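The cover is shut: the hood top is parallel to the panel (slope 0.006) at 67–68 mm, the bar top is at 68 mm, and the bench items look unmoved. I'll hand it in.

```bash
python3 -c "
from workcell import *
print(close_job())"
```

```text
the job is handed in; nothing more can be done
None
```

The probe current is on: I swung the big cover up to its stop, flipped the lever fully to its upper side, and lowered the cover until it was fully shut. The last picture showed nothing else disturbed, and the job went in at about 17 s of the 69 s allowed.

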